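Fit the charged battery and switch the lamp box over to it

ROBOT

A 7-joint arm with a two-finger parallel gripper is mounted at the origin on the work surface. World frame = base frame: x ahead of the robot, y to its left, z up, the work surface at z = 0. Lengths are in m, angles in rad, forces in N, time in s.
With the tool pointing down it reaches from about 0.35 to 0.9 m from the base axis. Payload 7.2 kg.
Tool frame: the origin (TCP) lies midway between the tips of the shut fingers; the grasp point (between the pads) lies 19 mm behind it; x points along the fingers, y is the direction in which the jaws open and shut, and the axes are right-handed (so a half turn about x gives the same grasp; the last joint's range is limited). The gripper opens to 88 mm and grips with 3 to 60 N. Pads are 20 mm wide; open, the fingers measure 115 mm over their backs; the gripper's body (75 mm by 178 mm) begins 61 mm behind the grasp point.
Start: joints at [-1.192, 0.411, -0.013, 1.596, 0.006, 1.134, -0.082], TCP at [0.27, 0.564, 0.223] pointing down, gripper open.
Joint ranges: [-2.95, 2.95], [-0.29, 1.99], [-1.47, 1.44], [0.14, 2.54], [-1.03, 4.17], [0.13, 1.85], [-2.86, 2.86]. Speed limits (rad/s): [2.39, 2.39, 3.01, 3.01, 3.14, 3.14, 3.14].

INTERFACE

Orientations are given as a 3x3 rotation matrix whose columns are the frame's x, y, z axes.
In Python, from plant import * gives the robot as it stands.
- The arm moves only by the tool step_arm, never from a script. Its argument "deltas" is a list that holds one entry, the list of rows, each a list of 7 numbers: the shift along the tool's x, y, z in cm, then the turn, a rotation vector about the tool's x, y, z in rad, then the finger opening in cm, from 0 to 8.78. A call has 1 to 20 rows; each row is the pose to reach, as a shift and turn from the pose measured when the call began, along the tool's axes at that moment; what a row does not reach only later rows make up. A row lasts 1/8 s, in which the tool goes at most 62.5 mm and 10.7 degrees, less where a joint would pass 70% of its speed; a pose out of reach is approached as far as the arm can. A call with a gripper value outside its range is refused whole. The fingers move at their own pace and stop on an object; "newtons" is the grip in N (left out, the last holds). Time passes only in rows, so rows that repeat a pose let the fingers close. It gives the time, the measured TCP pose, the force and the opening at its end, in the units of the state.
- read_state(): the state, without advancing time (a new reading comes with each control period).
- read_camera(name): name is "scene" or "side" or "wrist"; returns a dict with "frame" (480x640x3 uint8, red, green, blue), "camera_matrix" (3x3 intrinsics, pixels), "distortion" ([k1, k2, p1, p2, k3] as OpenCV has them; the pictures are not rectified), "rvec" (rotation vector, rad) and "tvec" (3), from world to camera coordinates, as OpenCV has them; the wrist camera has in their place "T_tool_cam" (4x4, takes a point from camera to tool coordinates, whose origin is the TCP and whose axes are the tool frame's). Camera axes: x right, y down, z forward; pixel columns grow to the right and rows downward; lengths in m; the calibration is good to about 2 mm. A picture is of the moment at which its call begins: read the wrist's pose just before it. There is no depth.
- hand_in(): hands the job in, once; it reports no verdict.
Trained networks look in a picture, given as the dict that the camera call returned (one of the last four; its "shot" number tells which), for a name from the list of things; names that differ only in an ending like _2 or _b are one class to them, and where a whole thing is asked for, a point or a joint stands for the part that bears it (a point fixed in the world has none). Each returns a list of dicts, best first, with "confidence" (0 to 1); they miss things now and then, are a little off and sometimes report something else, mostly with a low value. They report only what shows in the picture. A call takes as long as a camera call. They do not tell look-alikes from the thing itself.
- look_for(query, picture): "point" ([x, y, z] in m, in world coordinates, good to about 4 mm: the middle of the surface that is visible of it).
- silhouettes(query, picture): "mask" (480x640 bool, what is visible of it).
The state is a dict: "clock": time; "joint_pos": joint angles; "qd": joint speeds; "tau": joint torques, N m; "tool_pos": TCP position; "ee_rot": TCP orientation; "ft_force": force on the tool from outside, world axes, zero at the start; "torque": the same for the moment, N m; "opening": finger opening in m.
Only numpy, scipy, OpenCV 4.12 (cv2) and the standard library are available. Lean on these libraries where they do the work, as an engineer would, in place of code of your own. Each camera call takes 0.05 s, during which the arm holds its last target. There are 200 camera calls.

TASK

Stand the battery holder that is on the slab fully home in the empty bay of the grey battery box. Then switch the box over to it: pull the sprung selector knob up off its OFF detent, turn it towards that bay, and let it drop fully into the detent on that side, feeling for the hole, which comes somewhere before the pointer is in line with the bay. Lower the holder in without dropping or forcing it, do not wrench the knob, and leave the spent holder in the other bay and everything else where it is.

Things in the scene. Friction and masses are not known exactly. Their poses are not given: they have to be found in the camera images.
- lamp_box: Grey steel battery box, 160 (x) x 270 (y) x 75 mm high, fixed to the slab. Origin: centre of its underside; its -x side faces the robot; x, y, z along its edges. In its top are two rectangular bays, centred at x = +22, y = +91 and -91 mm, each 47 (x) x 29 (y) mm and 36 mm deep with a 2 mm chamfer (bay floor 39 mm above the slab), and between them the selector knob, whose vertical axis is at x = -5, y = 0. The knob stands on a round metal boss of radius 31 mm, 8 mm high.
- free_bay: Brass contact strip on the floor of the empty bay (the left or the right one). Origin: centre of that bay, on its floor, 36 mm below the box top; axes as the box's. A holder that is fully home stands with its origin here.
- battery: The charged battery holder: red moulded frame with two cells, 44 (x) x 26 (y) x 80 mm high, about 130 g, standing upright and loose on the slab. Origin: centre of its underside, z up. It fits the bay upright, long side along the box's x, either way round (half a turn is the same), with 1.5 mm play all round, and stands 44 mm out of the box when home. Grip it across the 26 mm.
- spent_battery: The same kind of holder, already standing in the other bay. Not to be disturbed. Origin: centre of its underside.
- selector_lift (a joint): How far the selector knob is pulled up (m): 0 = dropped home in a detent, about 0.006 = its index pin rests on top of the index plate between detents, from 0.008 it turns clear, stop at 0.014. A spring pulls the knob down with 5 N at 0, 9 N at 0.006 and 11 N at 0.010.
- selector_turn (a joint): Turn of the knob (rad), anticlockwise from above positive. 0 = OFF, pointer along the box's +x; pointing at the left (+y) bay: +1.283, at the right bay: -1.283. Each bay's detent hole is in a hidden plate clamped by hand, at 0.74 to 1.10 on that side, short of the bay; none between it and OFF. The pin drops only within 0.07 of a hole's middle; else it slides on the plate. Stays where left. Stops at 1.5.
- selector_grip (a point): On the knob's axis, at the height to grip, 115 mm above the slab when dropped. The grip is an upright black wing 46 mm long (along the pointer), 14 mm thick and 32 mm high; its top is 9 mm above this point and the flat skirt of the knob (radius 29 mm) 23 mm below it. Axes turn with the knob: x along the pointer.
- selector_pointer (a point): Pointer on the rim of the skirt, 29 mm from the axis.
- index_pin: Steel pin 5 mm thick, flat end, fixed under the skirt 20 mm from the axis, below the pointer. It hangs in a hole of the index plate, 8 mm wide and 7 mm deep, when the knob is dropped. It takes all the force if the knob is turned when not pulled up, turned on after dropping, or pushed down beside a hole; over 40 N damages it. Origin: on the knob's axis at the underside of the skirt.
- cup: Grey silicone cup, 62 mm wide, 62 mm high, loose. Origin: centre of its underside.
- lantern: Tall orange solar lantern, 96 mm wide, 190 mm high (240 with its bail), loose. Origin: centre of its underside.
- tin: Aluminium tin with its hinged lid shut, 77 x 112 x 45 mm, loose. Origin: centre of its underside.
- comb: Wooden comb, 145 x 39 x 6 mm, lying loose. Origin: on the slab about the middle.
- torch: Aluminium torch, 116 mm long, 36 mm thick, lying loose. Origin: on the slab under its middle.
- bowl: Steel bowl, 110 mm wide, 45 mm high, loose. Origin: centre of its underside.
Mind the look-alikes: they are no part of the job. Leave any black look-alike of the battery alone.

How it is judged:
On the way, in this order (a step that is already met when the one before it is completed fails the run):
1. the battery holder stands fully home in the empty bay, with the selector still in its OFF detent (horizontal distance between battery and free_bay below 0.004 m and z of battery in the frame of free_bay below 0.003 m and angle between battery's own z axis and vertical below 0.08 rad and value of joint selector_turn between -0.15 and 0.15 rad and value of joint selector_lift below 0.003 m), for 0.2 s.
2. the selector knob is pulled up clear of its OFF detent (value of joint selector_lift above 0.006 m), for 0.1 s.
3. the knob has dropped home in the detent of the bay just filled (value of joint selector_lift below 0.002 m and horizontal distance between selector_pointer and free_bay below 0.08 m), for 0.2 s.
At the end, for the whole second after the job is handed in: The battery holder stands upright on the floor of the bay that was empty (within 4 mm sideways, 3 mm in height), at rest; the selector knob is turned to that side and dropped home in the detent of that bay (lifted less than 2 mm); the robot touches neither (all of step 3 and horizontal distance between battery and free_bay below 0.004 m and z of battery in the frame of free_bay below 0.003 m and angle between battery's own z axis and vertical below 0.08 rad and linear speed of battery below 0.02 m/s and contact force between the fingers and battery below 0.1 N and contact force between the fingers and lamp_box below 0.1 N).
It fails at once if the knob is wrenched: its index pin takes more than 40 N (contact force between index_pin and anything else above 40 N).
It fails at once if the battery holder is banged or forced into the box with more than 40 N (contact force between battery and lamp_box above 40 N).
It fails at once if the battery holder is let fall more than about 10 mm (linear speed of battery above 0.45 m/s and contact force between the fingers and battery below 0.05 N).
It fails at once if the spent battery holder is moved more than 8 mm (distance of spent_battery from where it was at the start of the episode above 0.008 m).
It fails at once if another thing on the slab is moved more than 20 mm (distance of any of cup, lantern, tin, comb, torch, bowl from where it was at the start of the episode above 0.02 m).
It also fails if it takes over 54 s, if anything falls off the work surface, if the arm or the gripper's body presses on something with over 40 N, if the wrist force passes 120 N, or if a joint passes its speed limit or range.

## Working session

There is one attempt and no reset: what is moved stays moved. The work goes in short steps, Python scripts to look and compute and a tool call to move; the robot and the scene stay as the last step left them, time stands still between calls to the robot, and variables do not carry over. Pictures are saved under pics/ and viewed, about 8 in all and at most 12, crops included, and the job is handed in when it is done.

Besides the shell and the picture viewer there is one more tool, called after "Request:" by a JSON object that holds its "op" and its "data", one argument or row to a line. step_arm: Moves the arm, as the interface text tells. Its arguments: {"type":"object","properties":{"deltas":{"type":"array"},"newtons":{"type":"number"}},"required":["deltas"]}

```bash
ls; mkdir -p pics; cat > h.py <<'E'
from plant import *
import numpy as np, cv2, pickle
def save(n,f): cv2.imwrite('pics/'+n,f[:,:,::-1])
def ext(c,st=None):
    if 'rvec' in c: return cv2.Rodrigues(np.array(c['rvec'],float))[0],np.array(c['tvec'],float).reshape(3)
    T=np.eye(4);T[:3,:3]=st['ee_rot'];T[:3,3]=st['tool_pos']
    M=np.linalg.inv(T@np.array(c['T_tool_cam']));return M[:3,:3],M[:3,3]
def proj(c,P,st=None):
    R,t=ext(c,st);return cv2.projectPoints(np.array(P,float).reshape(-1,1,3),cv2.Rodrigues(R)[0],t,np.array(c['camera_matrix']),np.array(c['distortion']))[0].reshape(-1,2)
def onplane(c,uv,z,st=None):
    R,t=ext(c,st);p=cv2.undistortPoints(np.array(uv,float).reshape(-1,1,2),np.array(c['camera_matrix']),np.array(c['distortion'])).reshape(-1,2)
    d=np.c_[p,np.ones(len(p))]@R;o=-R.T@t
    return o+d*((z-o[2])/d[:,2])[:,None]
E
cat > a.py <<'E'
from h import *
np.set_printoptions(precision=4,suppress=True)
s=read_state();print(s)
for n in ['scene','side']:
    c=read_camera(n);save(n+'0.png',c['frame'])
    for q in ['battery','lamp_box','selector_grip','free_bay','spent_battery','cup','lantern','tin','comb','torch','bowl']:
        for d in look_for(q,c)[:3]:
            print(n,q,round(d['confidence'],2),np.array(d['point']),proj(c,d['point'])[0].round())
E
python3 a.py
```

```text
pics
{'clock': 0.0, 'joint_pos': array([-1.1922,  0.4119, -0.0127,  1.597 ,  0.0056,  1.1343, -0.0822]), 'qd': array([-0.0014, -0.0002,  0.0004,  0.001 , -0.0004,  0.0009,  0.0012]), 'tau': array([  0.0005, -58.7956,   0.6419, -29.1072,  -0.0538,   0.0185,
         0.0001]), 'tool_pos': array([0.2699, 0.5632, 0.2218]), 'ee_rot': array([[-0.0006,  0.432 ,  0.9019],
       [-0.0015,  0.9019, -0.432 ],
       [-1.    , -0.0016,  0.0001]]), 'ft_force': array([ 0.2015, -0.037 , -0.3614]), 'torque': array([ 0.0015,  0.0126, -0.0135]), 'opening': 0.08769960156217319}
scene battery 0.9 [ 0.39   -0.4204  0.0489] [191. 203.]
scene battery 0.87 [ 0.5199 -0.4276  0.0516] [171. 236.]
scene battery 0.66 [ 0.7134 -0.3521  0.1581] [157. 275.]
scene selector_grip 0.85 [0.5733 0.0402 0.0891] [343. 268.]
scene free_bay 0.43 [ 0.6007 -0.0484  0.0396] [305. 284.]
scene spent_battery 0.72 [0.5908 0.1324 0.119 ] [383. 272.]
scene cup 0.58 [0.4732 0.3277 0.0417] [461. 263.]
scene lantern 0.62 [0.7782 0.1266 0.0429] [369. 362.]
scene lantern 0.61 [ 0.7118 -0.3495  0.1581] [158. 275.]
scene tin 0.62 [0.7802 0
[... 181 characters left out ...]
]
side battery 0.93 [ 0.4641 -0.3554  0.0518] [359. 389.]
side battery 0.84 [ 0.5069 -0.4451  0.053 ] [414. 422.]
side battery 0.75 [ 0.3801 -0.4332  0.0547] [333. 448.]
side lamp_box 0.8 [ 0.5479 -0.0221  0.0739] [319. 254.]
side selector_grip 0.95 [0.561  0.0327 0.0981] [314. 231.]
side spent_battery 0.87 [0.5764 0.1247 0.0996] [304. 209.]
side cup 0.89 [0.4761 0.2995 0.0432] [242. 207.]
side lantern 0.9 [ 0.671  -0.3871  0.1385] [486. 321.]
side tin 0.9 [0.7613 0.0967 0.0457] [378. 217.]
side comb 0.82 [0.3152 0.1957 0.0031] [191. 256.]
side torch 0.96 [ 0.314  -0.2282  0.0216] [245. 378.]
side torch 0.72 [0.5601 0.0337 0.0975] [313. 231.]
side bowl 0.66 [0.6916 0.3527 0.0327] [310. 184.]
```

View pics/scene0.png

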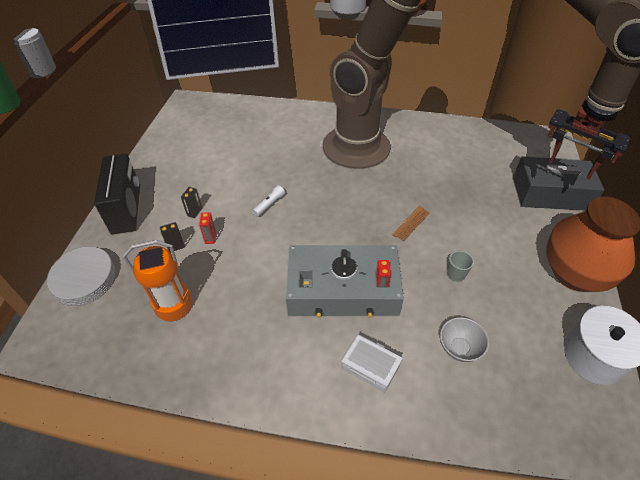

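View pics/side0.png

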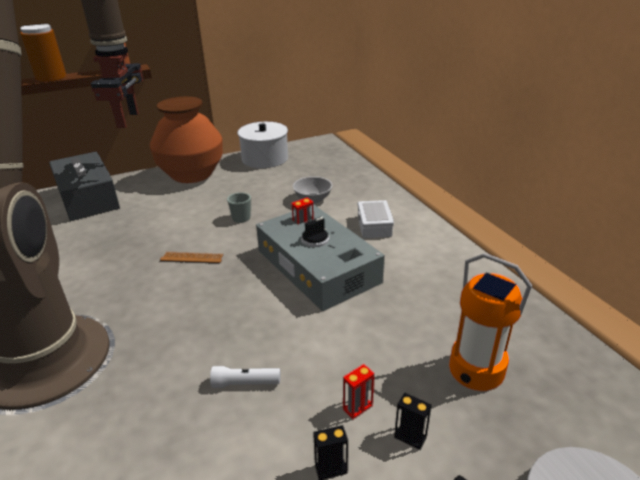

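Candidates: the red holder at scene (207,228) / side (359,389) is free-standing on the slab, so it is the battery. The black look-alikes are at scene (191,203) and (171,236). The red holder at (384,272) is the spent one, in the left (+y) bay. The empty bay is the right (−y) one, at scene (306,280).

```bash
cat >> h.py <<'E'
def row(pos,yawdeg,s=None):
    "delta row to a tool-down pose with tool y at yaw (deg)"
    from scipy.spatial.transform import Rotation as Ro
    s=s or read_state();R=np.array(s['ee_rot']);a=np.radians(yawdeg)
    y=np.array([np.cos(a),np.sin(a),0]);x=np.array([0,0,-1.]);D=np.c_[x,y,np.cross(x,y)]
    d=R.T@(np.array(pos)-s['tool_pos'])*100;r=Ro.from_matrix(R.T@D).as_rotvec()
    return np.r_[d,r].round(3)
E
python3 - <<'E'
from h import *
c=read_camera('wrist');print(c['T_tool_cam'],c['camera_matrix'])
for p in [(0.45,0.05,0.32),(0.45,-.3,.3)]: print(row(p,90),row(p,-90))
c=read_camera('side');f=c['frame'][340:480,290:460];save('crop.png',cv2.resize(f,None,fx=4,fy=4))
E
```

```text
[[ 9.17410064e-04 -2.72192449e-01  9.62242396e-01 -1.61994368e-01]
 [ 9.99999499e-01 -1.35586170e-04 -9.91761680e-04 -1.02177150e-03]
 [ 4.00416801e-04  9.62242824e-01  2.72192188e-01 -7.41271272e-02]
 [ 0.00000000e+00  0.00000000e+00  0.00000000e+00  1.00000000e+00]] [[358.20806639   0.         323.99462097]
 [  0.         358.20806639 235.96731035]
 [  0.           0.           1.        ]]
[ -9.736 -38.547  38.418  -0.447   0.     -0.   ] [ -9.736 -38.547  38.418   2.695  -0.     -0.   ]
[ -7.737 -70.111  53.541  -0.447   0.     -0.   ] [ -7.737 -70.111  53.541   2.695  -0.     -0.   ]
```

View pics/crop.png

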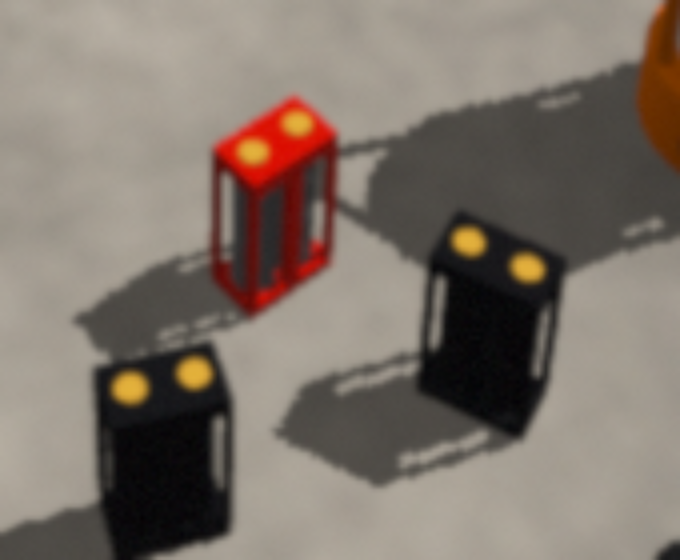

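Crop (red holder at about (275,205)): a red frame with two brass caps, upright and clear of the two black look-alikes. It is the battery. Now I'll move to look at the box from above.

Request:
{"op": "step_arm", "data": {
  "deltas": [
    [[-8, -38.5, 38.4, -0.447, 0, 0, 8.7], [-8, -38.5, 38.4, -0.447, 0, 0, 8.7], [-8, -38.5, 38.4, -0.447, 0, 0, 8.7], [-8, -38.5, 38.4, -0.447, 0, 0, 8.7], [-8, -38.5, 38.4, -0.447, 0, 0, 8.7], [-8, -38.5, 38.4, -0.447, 0, 0, 8.7], [-8, -38.5, 38.4, -0.447, 0, 0, 8.7], [-8, -38.5, 38.4, -0.447, 0, 0, 8.7], [-8, -38.5, 38.4, -0.447, 0, 0, 8.7], [-8, -38.5, 38.4, -0.447, 0, 0, 8.7], [-8, -38.5, 38.4, -0.447, 0, 0, 8.7], [-8, -38.5, 38.4, -0.447, 0, 0, 8.7]]
  ]
}}

```text
clock: 2.8
tool_pos: [0.4496, 0.0519, 0.3024]
ee_rot: [[-0.001, -0.003, 1.0], [0.0, 1.0, 0.003], [-1.0, 0.0, -0.001]]
ft_force: [0.2, 0.6, -1.0]
opening: 0.0872
```

```bash
cat > b.py <<'E'
from h import *
import sys
np.set_printoptions(precision=4,suppress=True)
n=sys.argv[1];s=read_state();print(s['clock'],s['tool_pos'],s['joint_pos'],s['ft_force'])
c=read_camera('wrist');save(n+'.png',c['frame']);pickle.dump((c,s),open(n+'.pkl','wb'))
for q in sys.argv[2:]:
    for d in look_for(q,c)[:2]: print(q,round(d['confidence'],2),np.array(d['point']),proj(c,d['point'],s)[0].round())
E
python3 b.py w1 battery spent_battery selector_grip free_bay lamp_box; python3 -c "
from h import *
print(row((.40,-.33,.30),90))"
```

```text
2.8 [0.4496 0.0519 0.3024] [-0.4826  0.0351  0.2711  1.8889 -0.0103  1.2194  1.3654] [ 0.1746  0.5623 -0.9538]
battery 0.77 [ 0.46   -0.3361  0.0353] [ 21. 208.]
spent_battery 0.63 [0.5695 0.1263 0.1235] [395. 325.]
selector_grip 0.66 [0.5627 0.0392 0.0918] [314. 305.]
free_bay 0.48 [ 0.6095 -0.0467  0.0377] [251. 318.]
lamp_box 0.97 [0.5326 0.0438 0.0733] [318. 275.]
lamp_box 0.67 [ 0.3116 -0.21    0.0287] [100.  81.]
[ 2.6000e-01 -3.8088e+01 -5.0320e+00  1.0000e-03 -0.0000e+00  0.0000e+00]
```

View pics/w1.png

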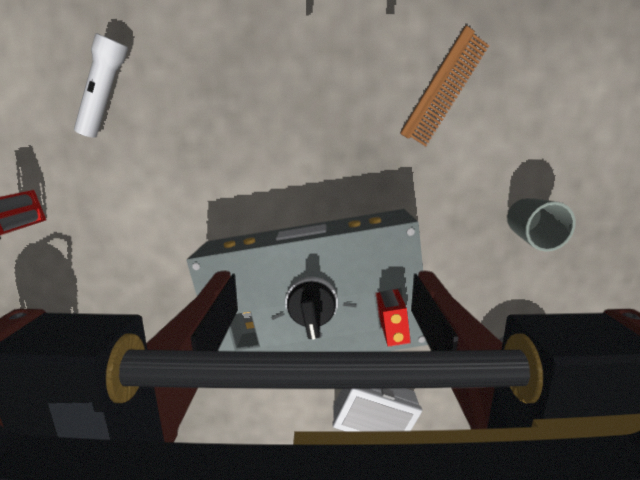

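The picture shows the box with the knob at (313,300), the pointer at OFF, the spent holder at (395,320) on the left and the empty bay at (245,328) on the right. The gripper hides part of the box, so I'll go further forward for a full view.

Request:
{"op": "step_arm", "data": {
  "deltas": [
    [[-1.5, -1, 7, 0, 0, 0, 8.7], [-1.5, -1, 14, 0, 0, 0, 8.7], [-1.5, -1, 15, 0, 0, 0, 8.7], [-1.5, -1, 15, 0, 0, 0, 8.7], [-1.5, -1, 15, 0, 0, 0, 8.7]]
  ]
}}

```text
clock: 3.72
tool_pos: [0.5991, 0.0411, 0.3173]
ee_rot: [[-0.001, -0.001, 1.0], [-0.0, 1.0, 0.001], [-1.0, -0.0, -0.001]]
ft_force: [-1.3, -0.8, 0.8]
opening: 0.087
```

```bash
python3 b.py w2 spent_battery selector_grip selector_pointer free_bay lamp_box; python3 -c "
from h import *
print(row((.51,-.34,.30),90))"
```

```text
3.725 [0.5991 0.0411 0.3173] [-0.4016  0.3109  0.3361  1.5405 -0.1046  1.3091  1.5187] [-1.2597 -0.7767  0.8073]
spent_battery 0.68 [0.5735 0.1237 0.1246] [408. 187.]
selector_grip 0.72 [0.7652 0.1163 0.0403] [380. 318.]
selector_grip 0.57 [0.5619 0.0403 0.0924] [325. 172.]
selector_pointer 0.64 [0.5627 0.0374 0.0919] [322. 172.]
free_bay 0.67 [ 0.6076 -0.0479  0.0416] [254. 205.]
lamp_box 0.95 [0.557  0.0327 0.0746] [318. 166.]
[ 1.788e+00 -3.811e+01 -8.998e+00  1.000e-03  1.000e-03 -0.000e+00]
```

View pics/w2.png

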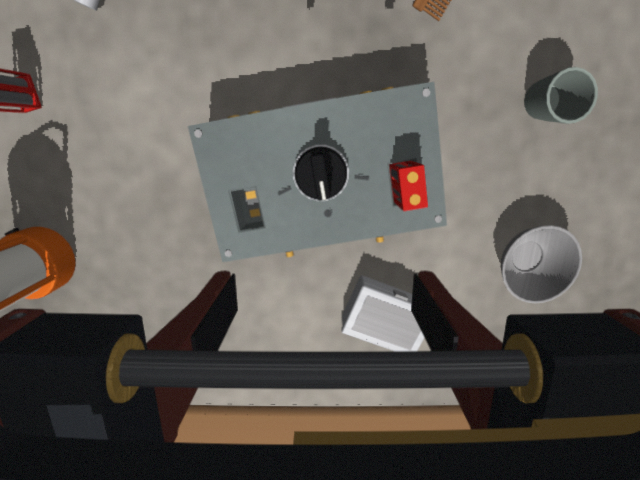

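The view shows the whole box top, with corners at (190,126), (435,82), (447,225) and (222,262). The empty bay is at (247,208), the knob at (321,173) pointing at OFF, and the spent holder at (409,186). Next I'll look at the battery.

Request:
{"op": "step_arm", "data": {
  "deltas": [
    [[0, -6, -2, 0, 0, 0, 8.7], [0, -12, -4, 0, 0, 0, 8.7], [0, -18, -6, 0, 0, 0, 8.7], [0, -24, -8, 0, 0, 0, 8.7], [1, -30, -9, 0, 0, 0, 8.7], [1.8, -36, -9, 0, 0, 0, 8.7], [1.8, -38, -9, 0, 0, 0, 8.7], [1.8, -38, -9, 0, 0, 0, 8.7], [1.8, -38, -9, 0, 0, 0, 8.7]]
  ]
}}

```text
clock: 5.15
tool_pos: [0.5109, -0.3367, 0.3]
ee_rot: [[0.001, -0.004, 1.0], [0.002, 1.0, 0.004], [-1.0, 0.002, 0.001]]
ft_force: [-0.7, 1.0, -0.8]
opening: 0.087
```

```bash
python3 b.py w3 battery; cat > m.py <<'E'
from h import *
np.set_printoptions(precision=4,suppress=True)
from scipy.optimize import least_squares
c,s=pickle.load(open('w2.pkl','rb'))
f=c['frame'].astype(int)
m=((f[:,:,2]-f[:,:,0])>5).astype(np.uint8);m[270:]=0
m=cv2.morphologyEx(m,cv2.MORPH_OPEN,np.ones((3,3)))
cn=max(cv2.findContours(m,cv2.RETR_EXTERNAL,cv2.CHAIN_APPROX_NONE)[0],key=cv2.contourArea)
P=onplane(c,cn.reshape(-1,2),.075,s)[:,:2].astype(np.float32)
r=cv2.minAreaRect(P);print('rect',r,'corners',cv2.boxPoints(r))
def res(p):
    a=p[2];q=(P-p[:2])@np.array([[np.cos(a),-np.sin(a)],[np.sin(a),np.cos(a)]])
    return np.minimum(80-abs(q[:,0]*1000),135-abs(q[:,1]*1000))
o=least_squares(res,[.57,.035,np.radians(10)],loss='soft_l1',x_scale=[.01,.01,.1]);a=o.x[2]
print('box',o.x[:2],np.degrees(a),'med',np.median(abs(o.fun)))
R=np.array([[np.cos(a),-np.sin(a)],[np.sin(a),np.cos(a)]])
for n,v in [('freebay',(.022,-.091)),('spent',(.022,.091)),('knob',(-.005,0))]: print(n,o.x[:2]+R@np.array(v))
im=c['frame'].copy()
def draw(pts,z):
    w=np.array([np.r_[o.x[:2]+R@np.array(p),z] for p in pts]);cv2.polylines(im,[proj(c,w,s).round().astype(int)],True,(255,0,255))
draw([(-.08,-.135),(.08,-.135),(.08,.135),(-.08,.135)],.075)
for y,z in((-.091,.075),(.091,.119)): 
    hx,hy=(.0235,.0145) if y<0 else (.022,.013)
    draw([(.022-hx,y-hy),(.022+hx,y-hy),(.022+hx,y+hy),(.022-hx,y+hy)],z)
draw([(-.028,-.007),(.018,-.007),(.018,.007),(-.028,.007)],.124)
A=cv2.resize(im[70:280,170:460],None,fx=2.6,fy=2.6,interpolation=cv2.INTER_CUBIC)
c3,s3=pickle.load(open('w3.pkl','rb'))
B=cv2.resize(c3['frame'][0:270],(640,270))
save('ov.png',A);save('w3c.png',B)
E
python3 m.py
```

```text
5.15 [ 0.5109 -0.3367  0.3   ] [ 0.1278  0.3566  0.5171  1.5493 -0.1831  1.2838  2.2443] [-0.7054  1.0315 -0.821 ]
battery 0.87 [ 0.5095 -0.4258  0.0806] [243. 205.]
battery 0.64 [ 0.4661 -0.3466  0.0815] [316. 164.]
rect ((0.5688084959983826, 0.03646194189786911), (0.15869206190109253, 0.26797401905059814), 9.643217086791992) corners [[ 0.4681  0.1553]
 [ 0.513  -0.1089]
 [ 0.6695 -0.0823]
 [ 0.6246  0.1818]]
box [0.5706 0.036 ] 9.547826244030402 med 4.054193874918738
freebay [ 0.6074 -0.0501]
spent [0.5772 0.1294]
knob [0.5656 0.0351]
```

View pics/ov.png

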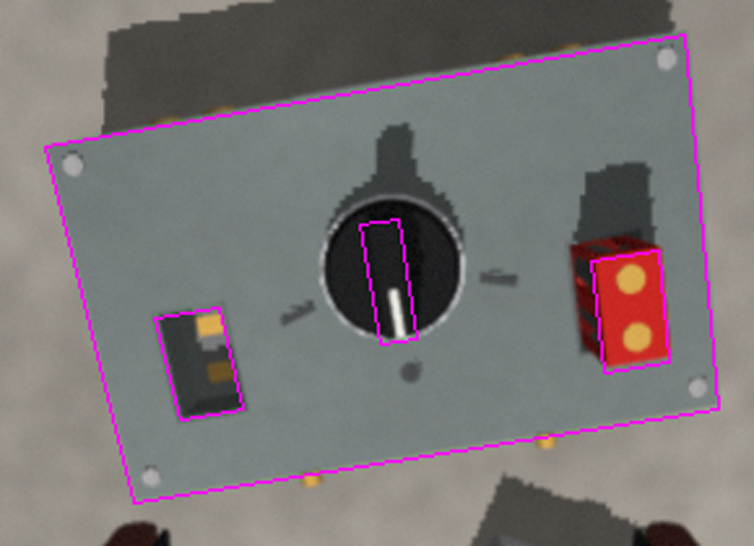

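View pics/w3c.png

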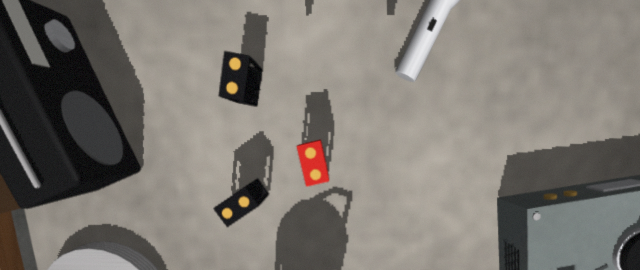

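The box outline overlay sits on the box edges and bay rim to within about 1 mm. In the second picture the battery's top is at (313,163) and the black look-alikes are at (238,77) and (240,203). Now I'll measure the battery and refine the box.

```bash
cat > m2.py <<'E'
from h import *
np.set_printoptions(precision=4,suppress=True)
c,s=pickle.load(open('w3.pkl','rb'));f=c['frame'].astype(int)
m=((f[:,:,0]>140)&(f[:,:,2]<90))
m[:,:280]=0;m[:,345:]=0;m[:130]=0;m[200:]=0
p=np.argwhere(m)[:,::-1]
for z in(.08,):
    W=onplane(c,p,z,s)[:,:2];r=cv2.minAreaRect(W.astype(np.float32));print('batt',r,W.mean(0),len(p))
ye=m&(f[:,:,1]>110);yp=np.argwhere(ye)[:,::-1]
_,l,st,ce=cv2.connectedComponentsWithStats(ye.astype(np.uint8));print('caps',ce[1:],st[1:,4])
def ray(c,uv,s=None):
    a=onplane(c,[uv],.1,s)[0];b=onplane(c,[uv],0,s)[0];return b,(a-b)/np.linalg.norm(a-b)
def tri(rs):
    A=sum(np.eye(3)-np.outer(d,d) for b,d in rs);B=sum((np.eye(3)-np.outer(d,d))@b for b,d in rs);return np.linalg.solve(A,B)
cs=read_camera('side');cc=[x for x,k in sorted(zip(ce[1:].tolist(),st[1:,4]),key=lambda t:-t[1])[:2]]
cc=sorted(cc,key=lambda t:t[1])
for uv,sv in zip(cc,[(353.2,377.9),(364.2,371)]): 
    print('cap',tri([ray(c,uv,s),ray(cs,sv)]),'plane',onplane(c,[uv],.08,s)[0])
a=onplane(c,cc,.08,s);d=a[1]-a[0];print('axis yaw',np.degrees(np.arctan2(d[1],d[0])),a.mean(0))
# box edges per side, sub-pixel
c,s=pickle.load(open('w2.pkl','rb'));f=c['frame'].astype(int)
mm=((f[:,:,2]-f[:,:,0])>5).astype(np.uint8);mm[270:]=0;mm=cv2.morphologyEx(mm,cv2.MORPH_OPEN,np.ones((3,3)))
cn=max(cv2.findContours(mm,cv2.RETR_EXTERNAL,cv2.CHAIN_APPROX_NONE)[0],key=cv2.contourArea).reshape(-1,2)
P=onplane(c,cn,.075,s)[:,:2];o=np.array([.5697,.036]);a=np.radians(9.6);R=np.array([[np.cos(a),-np.sin(a)],[np.sin(a),np.cos(a)]])
q=(P-o)@R
for k,sg,h in((0,-1,.08),(0,1,.08),(1,-1,.135),(1,1,.135)):
    i=(abs(q[:,k]*sg-h)<.006)&(abs(q[:,1-k])<.21-h-.01);t=np.polyfit(q[i,1-k],q[i,k],1);r=abs(q[i,k]-np.polyval(t,q[i,1-k]));i2=np.where(i)[0][r<.0015];t=np.polyfit(q[i2,1-k],q[i2,k],1);print('edge',k,sg,t[1]-sg*h,np.degrees(t[0]),len(i2))
E
python3 m2.py
```

```text
batt ((0.46499207615852356, -0.3495045304298401), (0.04352752864360809, 0.02600594237446785), 12.951855659484863) [ 0.4648 -0.3496] 1016
caps [[309.9891 152.663 ]
 [315.044  174.0989]] [92 91]
cap [ 0.4542 -0.3525  0.0785] plane [ 0.4542 -0.3525  0.08  ]
cap [ 0.4765 -0.3473  0.078 ] plane [ 0.4764 -0.3473  0.08  ]
axis yaw 13.18548030753741 [ 0.4653 -0.3499  0.08  ]
edge 0 -1 0.001674105899453951 -0.24829387636904998 167
edge 0 1 -0.002701486282019952 -0.10489097799796623 202
edge 1 -1 0.00336796994990482 -0.03519292465399023 93
edge 1 1 -0.002347726487964219 -0.6296097955348973 113
```

```bash
python3 -c "
from h import *
print(row((.465,-.3497,.2),103.1),row((.465,-.3497,.044),103.1))"
```

```text
[ 1.0011e+01 -1.2700e+00 -4.6030e+00 -2.2400e-01  1.0000e-03 -1.0000e-03] [ 2.5611e+01 -1.2890e+00 -4.6240e+00 -2.2400e-01  1.0000e-03 -1.0000e-03]
```

Request:
{"op": "step_arm", "data": {
  "deltas": [
    [[5, -1.3, -4.6, -0.18, 0, 0, 6], [10, -1.3, -4.6, -0.224, 0, 0, 6], [14, -1.3, -4.6, -0.224, 0, 0, 6], [18, -1.3, -4.6, -0.224, 0, 0, 6], [21, -1.3, -4.6, -0.224, 0, 0, 6], [23.5, -1.3, -4.6, -0.224, 0, 0, 6], [25, -1.3, -4.6, -0.224, 0, 0, 6], [25.6, -1.3, -4.6, -0.224, 0, 0, 6], [25.6, -1.3, -4.6, -0.224, 0, 0, 6], [25.6, -1.3, -4.6, -0.224, 0, 0, 6]]
  ],
  "newtons": 20
}}

```text
clock: 6.55
tool_pos: [0.4658, -0.3502, 0.045]
ee_rot: [[0.003, -0.226, 0.974], [0.0, 0.974, 0.226], [-1.0, -0.0, 0.003]]
ft_force: [-0.1, -1.0, -0.6]
opening: 0.06
```

```bash
python3 -c "
from h import *
print(read_state()['ft_force'],row((.465,-.3497,.044),103.1))"
```

```text
[-0.11257641 -1.01845068 -0.61075071] [ 0.105  0.063 -0.068 -0.     0.003  0.   ]
```

Request:
{"op": "step_arm", "data": {
  "deltas": [
    [[0.1, 0.06, -0.07, 0, 0.003, 0, 4], [0.1, 0.06, -0.07, 0, 0.003, 0, 2], [0.1, 0.06, -0.07, 0, 0.003, 0, 1], [0.1, 0.06, -0.07, 0, 0.003, 0, 1], [0.1, 0.06, -0.07, 0, 0.003, 0, 1], [0.1, 0.06, -0.07, 0, 0.003, 0, 1]]
  ]
}}

```text
clock: 7.3
tool_pos: [0.465, -0.3497, 0.044]
ee_rot: [[-0.0, -0.226, 0.974], [-0.0, 0.974, 0.226], [-1.0, 0.0, -0.0]]
ft_force: [-0.5, 0.1, 0.8]
opening: 0.026
```

```bash
python3 -c "
from h import *
for p in [(.465,-.3497,.2),(.53,-.2,.2),(.606,-.0497,.2)]: print(row(p,99.6))"
```

```text
[-1.5598e+01 -2.0000e-03 -4.0000e-03  6.1000e-02 -0.0000e+00  0.0000e+00]
[-15.601  13.109   9.715   0.061  -0.      0.   ]
[-15.605  26.03   20.518   0.061  -0.      0.   ]
```

Request:
{"op": "step_arm", "data": {
  "deltas": [
    [[-1, 0, 0, 0, 0, 0, 1], [-4, 0, 0, 0, 0, 0, 1], [-8, 0, 0, 0, 0, 0, 1], [-12, 1, 1, 0.03, 0, 0, 1], [-15, 4, 3, 0.06, 0, 0, 1], [-15.6, 8, 6, 0.061, 0, 0, 1], [-15.6, 12, 9, 0.061, 0, 0, 1], [-15.6, 16, 12.5, 0.061, 0, 0, 1], [-15.6, 20, 16, 0.061, 0, 0, 1], [-15.6, 23, 19, 0.061, 0, 0, 1], [-15.6, 25, 20.3, 0.061, 0, 0, 1], [-15.6, 26, 20.5, 0.061, 0, 0, 1], [-15.6, 26, 20.5, 0.061, 0, 0, 1], [-15.6, 26, 20.5, 0.061, 0, 0, 1], [-15.6, 26, 20.5, 0.061, 0, 0, 1]]
  ]
}}

```text
clock: 9.18
tool_pos: [0.6056, -0.0515, 0.2002]
ee_rot: [[-0.0, -0.165, 0.986], [-0.0, 0.986, 0.165], [-1.0, -0.0, -0.0]]
ft_force: [0.4, -0.4, -1.1]
opening: 0.0256
```

```bash
python3 b.py w4; python3 - <<'E'
from h import *
c,s=pickle.load(open('w4.pkl','rb'))
print(row((.606,-.0497,.2),99.6,s),s['ee_rot'])
cs=read_camera('scene');cd=read_camera('side')
pickle.dump((cs,cd),open('sd4.pkl','wb'))
a=cv2.resize(c['frame'][60:380,140:500],(540,480))
u=proj(cs,[.606,-.05,.12])[0].astype(int);v=proj(cd,[.606,-.05,.12])[0].astype(int);print(u,v)
k=lambda f,u:cv2.resize(f[max(u[1]-60,0):u[1]+60,u[0]-65:u[0]+65],(260,240),interpolation=cv2.INTER_CUBIC)
save('w4c.png',np.hstack([a,np.vstack([k(cs['frame'],u),k(cd['frame'],v)])]))
E
```

```text
9.175 [ 0.6056 -0.0515  0.2002] [-0.2852  0.4153  0.3946  1.6882 -0.1769  1.0736  1.9   ] [ 0.4073 -0.3594 -1.0789]
[ 0.021  0.169  0.067 -0.002 -0.     0.   ] [[-9.70464405e-05 -1.64510145e-01  9.86375386e-01]
 [-4.20401185e-04  9.86375311e-01  1.64510091e-01]
 [-9.99999907e-01 -3.98708262e-04 -1.64884473e-04]]
[302 265] [350 235]
```

View pics/w4c.png

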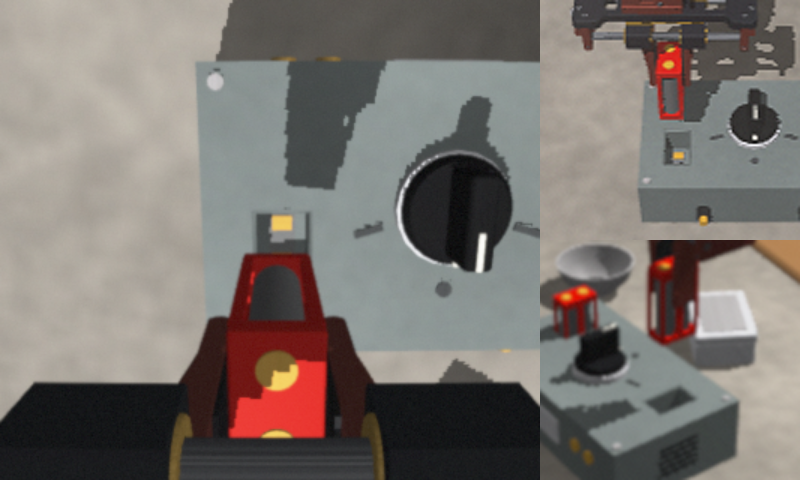

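The picture shows the battery held upright. The bay's near edge is at crop (254–311,211), and the battery base's near edge is at crop (246–308,254). Next I'll compare both by ray, and against the prediction.

```bash
python3 - <<'E'
from h import *
np.set_printoptions(precision=4,suppress=True)
c,s=pickle.load(open('w4.pkl','rb'));F=lambda x,y:(140+x*2/3,60+y*2/3)
a=np.radians(9.6);R=np.array([[np.cos(a),-np.sin(a)],[np.sin(a),np.cos(a)]]);o=np.array([.569,.0364])
g=cv2.cvtColor(c['frame'],cv2.COLOR_RGB2GRAY)
def sp(p):
    q=np.array([[F(*p)]],np.float32);cv2.cornerSubPix(g,q,(4,4),(-1,-1),(3,30,.01));return q[0,0]
for n,p,l in[('boxcorner',(196,62),(-.08,-.135)),('bayL',(254,211),(-.0015,-.1055)),('bayR',(311,211),(-.0015,-.0765))]:
    for q in(F(*p),sp(p)): print(n,q,((onplane(c,[q],.075,s)[0,:2]-o)@R-l)*1000,'mm off in box frame')
for n,z,p in[('baseL',.156,(246,254)),('baseR',.156+0,(308,254)),('topL',.236,(228,330)),('topR',.236,(328,330))]:
    w=onplane(c,[F(*p)],z,s)[0]-s['tool_pos'];print(n,(np.array(s['ee_rot']).T@w)*1000)
# yellow cap / red mask of battery in side views: horizontal axis from scene+side
E
```

```text
boxcorner (270.66666666666663, 101.33333333333334) [1.3211 0.6531] mm off in box frame
boxcorner [269.493  100.8893] [ 0.9909 -0.2291] mm off in box frame
bayL (309.33333333333337, 200.66666666666666) [-0.5525 -0.4208] mm off in box frame
bayL [310.3679 201.8559] [0.4271 0.4062] mm off in box frame
bayR (347.33333333333337, 200.66666666666666) [-0.4776  1.4041] mm off in box frame
bayR [344.5434 200.4251] [-0.6801 -0.8624] mm off in box frame
baseL [ 44.2206 -13.1616 -20.6815]
baseR [ 44.2108  11.4402 -20.6762]
topL [-35.7791 -13.3902 -21.7955]
topR [-35.7892  11.9319 -21.7911]
```

```bash
python3 -c "
from h import *
print(row((.6053,-.0494,.124),99.6),row((.6053,-.0494,.115),99.6))"
```

```text
[ 7.606e+00  1.410e-01 -2.200e-02 -1.000e-03 -0.000e+00  0.000e+00] [ 8.506e+00  1.410e-01 -2.200e-02 -1.000e-03 -0.000e+00  0.000e+00]
```

Request:
{"op": "step_arm", "data": {
  "deltas": [
    [[2.5, 0.14, -0.02, 0, 0, 0, 1], [5, 0.14, -0.02, 0, 0, 0, 1], [6.5, 0.14, -0.02, 0, 0, 0, 1], [7.3, 0.14, -0.02, 0, 0, 0, 1], [7.6, 0.14, -0.02, 0, 0, 0, 1], [7.6, 0.14, -0.02, 0, 0, 0, 1], [7.8, 0.14, -0.02, 0, 0, 0, 1], [8.0, 0.14, -0.02, 0, 0, 0, 1], [8.2, 0.14, -0.02, 0, 0, 0, 1], [8.4, 0.14, -0.02, 0, 0, 0, 1], [8.4, 0.14, -0.02, 0, 0, 0, 1]]
  ]
}}

```text
clock: 10.7
tool_pos: [0.6052, -0.0494, 0.1158]
ee_rot: [[-0.001, -0.165, 0.986], [-0.0, 0.986, 0.165], [-1.0, -0.0, -0.001]]
ft_force: [0.2, 0.3, -1.3]
opening: 0.0259
```

```bash
python3 -c "
from h import *
s=read_state();print(s['tool_pos'],s['ft_force'],s['torque'],row((.6053,-.0494,.110),99.6),row((.6053,-.0494,.083),99.6))"
```

```text
[ 0.60520802 -0.04938999  0.1158441 ] [ 0.23666909  0.31486004 -1.28248645] [ 0.08389175 -0.0417555  -0.00052461] [ 0.584 -0.002  0.009 -0.001 -0.001  0.   ] [ 3.284e+00 -2.000e-03  1.100e-02 -1.000e-03 -1.000e-03  0.000e+00]
```

No contact force with the base 3 mm into the mouth. I'll go on down slowly.

Request:
{"op": "step_arm", "data": {
  "deltas": [
    [[0.25, 0, 0, 0, 0, 0, 1], [0.5, 0, 0, 0, 0, 0, 1], [0.75, 0, 0, 0, 0, 0, 1], [1, 0, 0, 0, 0, 0, 1], [1, 0, 0, 0, 0, 0, 1]]
  ]
}}

```text
clock: 11.32
tool_pos: [0.605, -0.0494, 0.1056]
ee_rot: [[-0.001, -0.165, 0.986], [-0.0, 0.986, 0.165], [-1.0, -0.0, -0.001]]
ft_force: [0.3, 0.6, -1.8]
opening: 0.0258
```

Request:
{"op": "step_arm", "data": {
  "deltas": [
    [[0.4, 0, 0, 0, 0, 0, 1], [0.8, 0, 0, 0, 0, 0, 1], [1.2, 0, 0, 0, 0, 0, 1], [1.6, 0, 0, 0, 0, 0, 1], [1.9, 0, 0, 0, 0, 0, 1], [2.0, 0, 0, 0, 0, 0, 1]]
  ]
}}

```text
clock: 12.08
tool_pos: [0.6049, -0.0494, 0.0853]
ee_rot: [[-0.001, -0.165, 0.986], [-0.0, 0.986, 0.165], [-1.0, -0.0, -0.001]]
ft_force: [-0.1, -0.5, -1.9]
opening: 0.0261
```

Request:
{"op": "step_arm", "data": {
  "deltas": [
    [[0.1, 0, 0, 0, 0, 0, 1], [0.18, 0, 0, 0, 0, 0, 1], [0.24, 0, 0, 0, 0, 0, 1], [0.24, 0, 0, 0, 0, 0, 1]]
  ]
}}

```text
clock: 12.58
tool_pos: [0.605, -0.0494, 0.083]
ee_rot: [[-0.001, -0.165, 0.986], [-0.0, 0.986, 0.165], [-1.0, -0.0, -0.001]]
ft_force: [0.0, 0.2, -0.4]
opening: 0.0257
```

Request:
{"op": "step_arm", "data": {
  "deltas": [
    [[0.05, 0, 0, 0, 0, 0, 1], [0.1, 0, 0, 0, 0, 0, 1], [0.1, 0, 0, 0, 0, 0, 1]]
  ]
}}

```text
clock: 12.95
tool_pos: [0.605, -0.0494, 0.083]
ee_rot: [[-0.001, -0.165, 0.986], [0.0, 0.986, 0.165], [-1.0, 0.0, -0.001]]
ft_force: [-3.3, 0.5, 8.4]
opening: 0.0259
```

At z = 0.083 the floor pushes back with 8 N, so the holder is home. Releasing and rising.

Request:
{"op": "step_arm", "data": {
  "deltas": [
    [[0, 0, 0, 0, 0, 0, 3.2], [0, 0, 0, 0, 0, 0, 4.6], [0, 0, 0, 0, 0, 0, 4.6], [0, 0, 0, 0, 0, 0, 4.6], [-2, 0, 0, 0, 0, 0, 4.6], [-6, 0, 0, 0, 0, 0, 4.6], [-10, 0, 0, 0, 0, 0, 4.6], [-12, 0, 0, 0, 0, 0, 4.6], [-12, 0, 0, 0, 0, 0, 4.6]]
  ]
}}

```text
clock: 14.08
tool_pos: [0.6061, -0.0495, 0.2045]
ee_rot: [[0.002, -0.165, 0.986], [0.0, 0.986, 0.165], [-1.0, 0.0, 0.002]]
ft_force: [1.0, 0.6, -0.1]
opening: 0.0462
```

```bash
python3 -c "
from h import *
k=(.5641,.0356)
print(row((*k,.2),99.6),row((*k,.097),99.6))"
```

```text
[ 4.440e-01  9.085e+00 -2.732e+00 -1.000e-03  2.000e-03 -0.000e+00] [ 1.0744e+01  9.0840e+00 -2.7570e+00 -1.0000e-03  2.0000e-03 -0.0000e+00]
```

Request:
{"op": "step_arm", "data": {
  "deltas": [
    [[0.4, 4.5, -1.4, 0, 0, 0, 4.6], [0.4, 8, -2.7, 0, 0, 0, 4.6], [0.4, 9.1, -2.7, 0, 0, 0, 4.6], [0.4, 9.1, -2.7, 0, 0, 0, 4.6], [0.4, 9.1, -2.7, 0, 0, 0, 4.6]]
  ]
}}

```text
clock: 14.7
tool_pos: [0.5648, 0.0343, 0.2001]
ee_rot: [[0.002, -0.164, 0.986], [-0.001, 0.986, 0.164], [-1.0, -0.001, 0.002]]
ft_force: [-0.1, -0.8, 0.4]
opening: 0.0458
```

```bash
python3 b.py w5; python3 - <<'E'
from h import *
c,s=pickle.load(open('w5.pkl','rb'))
k=(.5641,.0356)
print(row((*k,.12),99.6,s),row((*k,.097),99.6,s))
a=np.radians(9.6);R=np.array([[np.cos(a),-np.sin(a)],[np.sin(a),np.cos(a)]]);o=np.array([.569,.0364])
def draw(im,cam,pts,z,s=None):
    w=np.array([np.r_[o+R@np.array(p),z] for p in pts]);cv2.polylines(im,[proj(cam,w,s).round().astype(int)],True,(255,0,255))
wing=[(-.028,-.007),(.018,-.007),(.018,.007),(-.028,.007)]
rc=lambda y:[(0,y-.013),(.044,y-.013),(.044,y+.013),(0,y+.013)]
im=c['frame'].copy();draw(im,c,wing,.124,s);draw(im,c,rc(-.091),.119,s)
th=np.linspace(0,6.28,40);draw(im,c,np.c_[-.005+.029*np.cos(th),.029*np.sin(th)],.092,s)
out=[cv2.resize(im[60:380,140:500],(405,360))]
for n in('side','scene'):
    d=read_camera(n);f=d['frame'].copy();u=proj(d,[.58,.03,.1])[0].astype(int)
    for y in(-.091,.091): draw(f,d,rc(y),.119)
    out.append(cv2.resize(f[u[1]-70:u[1]+70,u[0]-78:u[0]+78],(401,360),interpolation=cv2.INTER_CUBIC))
save('w5c.png',cv2.resize(np.hstack(out[:2]),(800,357)));save('w5s.png',out[2])
E
```

```text
14.7 [0.5648 0.0343 0.2001] [-0.4406  0.339   0.3767  1.7926 -0.142   1.0345  1.7244] [-0.0894 -0.791   0.3579]
[ 8.006e+00  1.490e-01 -6.200e-02 -3.000e-03  2.000e-03  1.000e-03] [ 1.0306e+01  1.5100e-01 -6.6000e-02 -3.0000e-03  2.0000e-03  1.0000e-03]
```

View pics/w5c.png

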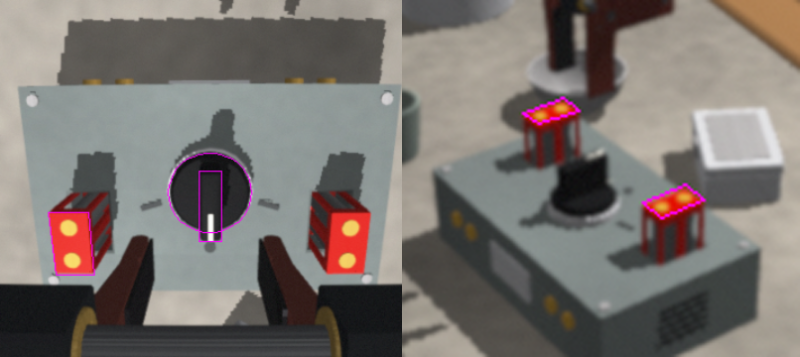

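Both holders' tops match the predicted home height (wrist (70,243), side (672,203)), and the knob overlay at (210,205) fits. Going down onto the wing.

Request:
{"op": "step_arm", "data": {
  "deltas": [
    [[4, 0.15, -0.06, 0, 0, 0, 4.6], [7, 0.15, -0.06, 0, 0, 0, 4.6], [9, 0.15, -0.06, 0, 0, 0, 4.6], [10, 0.15, -0.06, 0, 0, 0, 4.6], [10.3, 0.15, -0.06, 0, 0, 0, 4.6], [10.3, 0.15, -0.06, 0, 0, 0, 4.6], [10.3, 0.15, -0.06, 0, 0, 0, 3], [10.3, 0.15, -0.06, 0, 0, 0, 2], [10.3, 0.15, -0.06, 0, 0, 0, 1], [10.3, 0.15, -0.06, 0, 0, 0, 0.5], [10.3, 0.15, -0.06, 0, 0, 0, 0.5], [10.3, 0.15, -0.06, 0, 0, 0, 0.5]]
  ],
  "newtons": 35
}}

```text
clock: 16.35
tool_pos: [0.5641, 0.0369, 0.0975]
ee_rot: [[0.002, -0.164, 0.986], [0.001, 0.986, 0.164], [-1.0, 0.001, 0.002]]
ft_force: [-3.1, 4.8, 4.7]
opening: 0.0141
```

```bash
python3 -c "
from h import *
s=read_state();print(s['tool_pos'],s['ft_force'],s['torque'],row((.5641,.0356,.097),99.6))"
```

```text
[0.5640527  0.03685296 0.09747774] [-3.05717316  4.81202498  4.66422581] [1.17540434 0.44896864 0.08708468] [ 0.048 -0.124 -0.016 -0.002  0.002 -0.001]
```

Request:
{"op": "step_arm", "data": {
  "deltas": [
    [[-0.2, 0, 0, 0, 0, 0, 0.5], [-0.5, 0, 0, 0, 0, 0, 0.5], [-0.8, 0, 0, 0, 0, 0, 0.5], [-1.0, 0, 0, 0, 0, 0, 0.5], [-1.0, 0, 0, 0, 0, 0, 0.5]]
  ]
}}

```text
clock: 16.98
tool_pos: [0.5639, 0.0369, 0.1073]
ee_rot: [[0.002, -0.164, 0.986], [0.001, 0.986, 0.164], [-1.0, 0.001, 0.002]]
ft_force: [3.6, 4.1, -11.2]
opening: 0.014
```

```bash
python3 -c "
from h import *
s=read_state();print(s['tool_pos'],s['ft_force'],s['torque'],s['joint_pos'])"
```

```text
[0.5639154 0.0368884 0.1072613] [  3.55821319   4.08936198 -11.20554093] [ 0.89178058 -0.86456199  0.0577947 ] [-0.41227207  0.44860336  0.34327363  1.88321649 -0.19812954  0.8404944
  1.76804794]
```

Lift 9.8 mm at −11 N agrees with the spring. I'll turn clear clockwise to about −0.70, just short of the first possible hole.

Request:
{"op": "step_arm", "data": {
  "deltas": [
    [[0, 0, 0, 0.12, 0, 0, 0.5], [0, 0, 0, 0.24, 0, 0, 0.5], [0, 0, 0, 0.36, 0, 0, 0.5], [0, 0, 0, 0.48, 0, 0, 0.5], [0, 0, 0, 0.6, 0, 0, 0.5], [0, 0, 0, 0.68, 0, 0, 0.5], [0, 0, 0, 0.7, 0, 0, 0.5], [0, 0, 0, 0.7, 0, 0, 0.5]]
  ]
}}

```text
clock: 17.98
tool_pos: [0.564, 0.0374, 0.1071]
ee_rot: [[0.002, 0.51, 0.86], [0.001, 0.86, -0.51], [-1.0, 0.002, 0.001]]
ft_force: [3.9, 4.6, -10.7]
opening: 0.014
```

```bash
cat > y.py <<'E'
from h import *
s=read_state();R=np.array(s['ee_rot']);print(round(s['clock'],2),'yaw rel',round(np.arctan2(R[1,1],R[0,1])-np.radians(99.43),4),'lift mm',round((s['tool_pos'][2]-.0975)*1000,2),'F',s['ft_force'].round(1),'M',s['torque'].round(2),s['tool_pos'].round(4),s['joint_pos'].round(2)[-1])
E
python3 y.py
```

```text
17.98 yaw rel -0.6993 lift mm 9.61 F [  3.9   4.6 -10.7] M [ 0.93 -0.89  0.06] [0.564  0.0374 0.1071] 1.17
```

Request:
{"op": "step_arm", "data": {
  "deltas": [
    [[0.2, 0, 0, 0, 0, 0, 0.5], [0.35, 0, 0, 0, 0, 0, 0.5], [0.45, 0, 0, 0, 0, 0, 0.5], [0.45, 0, 0, 0, 0, 0, 0.5]]
  ]
}}

```text
clock: 18.48
tool_pos: [0.5641, 0.0374, 0.1037]
ee_rot: [[0.002, 0.51, 0.86], [0.002, 0.86, -0.51], [-1.0, 0.003, 0.001]]
ft_force: [-2.9, 3.3, 5.7]
opening: 0.0138
```

```bash
python3 y.py
```

```text
18.48 yaw rel -0.6995 lift mm 6.21 F [-2.9  3.3  5.7] M [ 0.64  0.44 -0.03] [0.5641 0.0374 0.1037] 1.17
```

The pin rests on the plate (lift 6.2 mm, about 6 N push). Now feeling along in small steps.

Request:
{"op": "step_arm", "data": {
  "deltas": [
    [[0.1, 0, 0, 0.03, 0, 0, 0.5], [0.1, 0, 0, 0.05, 0, 0, 0.5], [0.1, 0, 0, 0.05, 0, 0, 0.5]]
  ]
}}

```text
clock: 18.85
tool_pos: [0.5641, 0.0374, 0.1035]
ee_rot: [[0.003, 0.553, 0.833], [0.003, 0.833, -0.553], [-1.0, 0.004, 0.001]]
ft_force: [-2.5, 4.1, 5.7]
opening: 0.0134
```

```bash
python3 y.py
```

```text
18.85 yaw rel -0.7504 lift mm 5.99 F [-2.5  4.1  5.7] M [0.61 0.51 0.03] [0.5641 0.0374 0.1035] 1.13
```

Request:
{"op": "step_arm", "data": {
  "deltas": [
    [[0.1, 0, 0, 0.03, 0, 0, 0.5], [0.1, 0, 0, 0.05, 0, 0, 0.5], [0.1, 0, 0, 0.05, 0, 0, 0.5]]
  ]
}}

```text
clock: 19.23
tool_pos: [0.5641, 0.0374, 0.1031]
ee_rot: [[0.003, 0.594, 0.804], [0.003, 0.804, -0.594], [-1.0, 0.004, 0.0]]
ft_force: [-2.3, 3.7, 4.9]
opening: 0.0138
```

```bash
python3 y.py
```

```text
19.23 yaw rel -0.801 lift mm 5.56 F [-2.3  3.7  4.9] M [ 0.61  0.49 -0.05] [0.5641 0.0374 0.1031] 1.09
```

Request:
{"op": "step_arm", "data": {
  "deltas": [
    [[0.1, 0, 0, 0.02, 0, 0, 0.5], [0.1, 0, 0, 0.03, 0, 0, 0.5], [0.1, 0, 0, 0.03, 0, 0, 0.5]]
  ]
}}

```text
clock: 19.6
tool_pos: [0.564, 0.0374, 0.1011]
ee_rot: [[0.002, 0.618, 0.786], [0.002, 0.786, -0.618], [-1.0, 0.003, 0.0]]
ft_force: [4.0, 2.2, -13.4]
opening: 0.0137
```

```bash
python3 y.py
```

```text
19.6 yaw rel -0.8313 lift mm 3.58 F [  4.    2.2 -13.4] M [ 0.67 -0.82 -0.22] [0.564  0.0374 0.1011] 1.06
```

The knob has dropped (lift 3.6 mm, force now −13 N). I'll ease slightly towards the hole's middle while lowering, to stay off the near edge.

Request:
{"op": "step_arm", "data": {
  "deltas": [
    [[0.05, 0, 0, 0.02, 0, 0, 0.5], [0.12, 0, 0, 0.03, 0, 0, 0.5], [0.15, 0, 0, 0.03, 0, 0, 0.5]]
  ]
}}

```text
clock: 19.98
tool_pos: [0.5641, 0.0374, 0.0997]
ee_rot: [[0.003, 0.642, 0.767], [0.002, 0.767, -0.642], [-1.0, 0.004, 0.0]]
ft_force: [1.3, 3.8, -2.4]
opening: 0.0134
```

```bash
python3 y.py
```

```text
19.98 yaw rel -0.8612 lift mm 2.18 F [ 1.3  3.8 -2.4] M [ 0.74 -0.17 -0.11] [0.5641 0.0374 0.0997] 1.04
```

Request:
{"op": "step_arm", "data": {
  "deltas": [
    [[0.08, 0, 0, 0, 0, 0, 0.5], [0.16, 0, 0, 0, 0, 0, 0.5], [0.2, 0, 0, 0, 0, 0, 0.5], [0.2, 0, 0, 0, 0, 0, 0.5]]
  ]
}}

```text
clock: 20.48
tool_pos: [0.5641, 0.0375, 0.0977]
ee_rot: [[0.003, 0.642, 0.767], [0.002, 0.767, -0.642], [-1.0, 0.004, 0.0]]
ft_force: [0.2, 3.8, -2.9]
opening: 0.0138
```

```bash
python3 y.py
```

```text
20.48 yaw rel -0.8612 lift mm 0.16 F [ 0.2  3.8 -2.9] M [ 0.68 -0.07 -0.12] [0.5641 0.0375 0.0977] 1.04
```

Lift is nominally 0.2 mm. Opening so the spring takes over, then rising to check.

Request:
{"op": "step_arm", "data": {
  "deltas": [
    [[0, 0, 0, 0, 0, 0, 2], [0, 0, 0, 0, 0, 0, 3.6], [0, 0, 0, 0, 0, 0, 3.6], [0, 0, 0, 0, 0, 0, 3.6], [-2, 0, 0, 0, 0, 0, 3.6], [-6, 0, 0, 0, 0, 0, 3.6], [-11, 0, 0, 0, 0, 0, 3.6], [-15, 0, 0, 0, 0, 0, 3.6], [-15, 0, 0, 0, 0, 0, 3.6], [-15, 0, 0, 0, 0, 0, 3.6]]
  ]
}}

```text
clock: 21.72
tool_pos: [0.5632, 0.0372, 0.247]
ee_rot: [[0.002, 0.641, 0.767], [0.003, 0.767, -0.641], [-1.0, 0.003, -0.0]]
ft_force: [-0.1, -0.2, -0.2]
opening: 0.0363
```

```bash
python3 b.py w6; python3 - <<'E'
from h import *
c,s=pickle.load(open('w6.pkl','rb'))
a=np.radians(9.6);R=np.array([[np.cos(a),-np.sin(a)],[np.sin(a),np.cos(a)]]);o=np.array([.569,.0364])
def draw(im,cam,pts,z,s=None):
    w=np.array([np.r_[o+R@np.array(p),z] for p in pts]);cv2.polylines(im,[proj(cam,w,s).round().astype(int)],True,(255,0,255))
def wing(t):
    r=np.array([[np.cos(t),-np.sin(t)],[np.sin(t),np.cos(t)]]);return [r@np.array(p)+[-.005,0] for p in[(-.023,-.007),(.023,-.007),(.023,.007),(-.023,.007)]]
rc=lambda y:[(0,y-.013),(.044,y-.013),(.044,y+.013),(0,y+.013)]
out=[]
for n in('side','scene'):
    d=read_camera(n);f=d['frame'].copy();u=proj(d,[.58,.03,.1])[0].astype(int)
    for y in(-.091,.091): draw(f,d,rc(y),.119)
    draw(f,d,wing(-.86),.124)
    out.append(cv2.resize(f[u[1]-50:u[1]+50,u[0]-67:u[0]+67],(400,300),interpolation=cv2.INTER_CUBIC))
w=c['frame'][80:380,120:520]
save('w6c.png',np.vstack([np.hstack(out),np.hstack([w,w[::-1,::-1]*0])]))
E
```

```text
21.725 [0.5632 0.0372 0.247 ] [-0.6485  0.3191  0.6411  1.749  -0.2107  1.1403  0.9309] [-0.0528 -0.2474 -0.1627]
```

View pics/w6c.png

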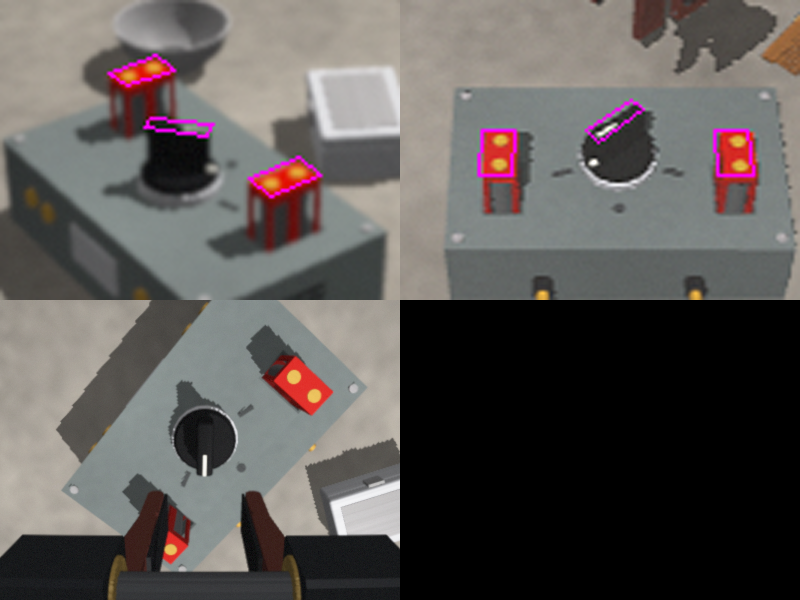

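In both fixed views the holders and the knob (at −0.86 rad, dropped height) line up with the predictions. To confirm the drop, I'll touch the wing's top lightly with shut fingers; it should be at 0.124 m.

Request:
{"op": "step_arm", "data": {
  "deltas": [
    [[4, 0, 0, 0, 0, 0, 0], [8, 0, 0, 0, 0, 0, 0], [10.5, 0, 0, 0, 0, 0, 0], [11.5, 0, 0, 0, 0, 0, 0], [11.8, 0, 0, 0, 0, 0, 0], [11.8, 0, 0, 0, 0, 0, 0], [11.95, 0, 0, 0, 0, 0, 0], [12.1, 0, 0, 0, 0, 0, 0], [12.25, 0, 0, 0, 0, 0, 0], [12.4, 0, 0, 0, 0, 0, 0], [12.4, 0, 0, 0, 0, 0, 0]]
  ],
  "newtons": 10
}}

```text
clock: 23.25
tool_pos: [0.5635, 0.0374, 0.1242]
ee_rot: [[0.002, 0.642, 0.767], [0.003, 0.767, -0.642], [-1.0, 0.004, -0.001]]
ft_force: [-5.9, 0.4, 17.3]
opening: 0.0006
```

```bash
python3 y.py
```

```text
23.25 yaw rel -0.8614 lift mm 26.68 F [-5.9  0.4 17.3] M [0.06 1.31 0.02] [0.5635 0.0374 0.1242] 1.02
```

Contact at z = 0.1242 m, so the wing's top is at its dropped height. Retreating upwards and handing in.

Request:
{"op": "step_arm", "data": {
  "deltas": [
    [[-1, 0, 0, 0, 0, 0, 0], [-5, 0, 0, 0, 0, 0, 0], [-10, 0, 0, 0, 0, 0, 0], [-12, 0, 0, 0, 0, 0, 0], [-12, 0, 0, 0, 0, 0, 0]]
  ]
}}

```text
clock: 23.88
tool_pos: [0.5642, 0.0371, 0.2458]
ee_rot: [[0.005, 0.642, 0.767], [0.004, 0.767, -0.642], [-1.0, 0.006, 0.001]]
ft_force: [0.6, -0.2, -0.4]
opening: 0.0005
```

```bash
python3 y.py; python3 -c "
from h import *
print(hand_in())"
```

```text
23.88 yaw rel -0.8613 lift mm 148.29 F [ 0.6 -0.2 -0.4] M [-0.01  0.08  0.  ] [0.5642 0.0371 0.2458] 0.94
the job is handed in; nothing more can be done
None
```

The red battery holder is in the empty right (−y) bay, and the selector is switched to that side and dropped. I handed the job in at about 24 s; the hand-in reports no verdict.

- **Holder:** it went in with no force I could feel until it met the floor at the expected height, with about 8 N. After release, its top lined up with the fully-home outline in the side and scene pictures.
- **Knob:** lifted about 10 mm at 11 N, which matches the spring. I turned it clear to −0.70 rad, felt along the plate, and it dropped at about −0.83 rad. I eased it on to about −0.86 rad while lowering it.
- **Drop check:** the fingers had slid slightly on the wing, so the lift read from the arm was not exact. I therefore touched the wing's top with shut fingers, pressing with about 17 N, and met it at 0.1242 m. It should be at 0.124 m when fully dropped.
- **Spent holder:** its top also lined up with its outline in the last pictures. I did not measure how far the other things may have moved, but nothing touched them as far as I could see.

No check failed. The only disagreement was the knob axis, which was about 1 mm to the left of where I had measured it.

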